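Switch on the packing conveyor with its key

ROBOT

A 6-joint arm with a two-finger parallel gripper is mounted at the origin on the work surface. World frame = base frame: x ahead of the robot, y to its left, z up, the work surface at z = 0. Lengths are in mm, angles in rad, forces in N, time in s.
With the tool pointing down it reaches from about 400 to 925 mm from the base axis. Payload 3.4 kg.
Tool frame: the origin (TCP) lies between the finger pads; the fingertips stand tcp_to_tips ahead of it and the grasp point (between the pads) lies 6 mm ahead of it (tcp_to_tips is the distance from the TCP to the fingertips, in mm); z points along the fingers, y is the direction in which the jaws open and shut (so a half turn about z gives the same grasp; the last joint's range is limited). The gripper opens to 85 mm and grips with 20 to 120 N. Pads are 22 mm wide; open, the fingers measure 114 mm over their backs; the gripper's body (76 mm by 85 mm) begins 54 mm behind the grasp point. The pads swing forward as they close: fully open they stand 13 mm farther back than shut.
Start: joints at [-1.363, 0.307, 1.506, -0, 1.328, -0.073], TCP at [159.322, -552.492, 256.305] pointing down, gripper open.
Joint ranges: [-3.12, 3.12], [-1.05, 2.28], [0.14, 2.33], [-1.42, 4.57], [0.1, 2.73], [-2.68, 2.68]. Speed limits (rad/s): [2.57, 2.57, 3.14, 3.14, 3.14, 3.14].

INTERFACE

Orientations are given as a unit quaternion [x, y, z, w].
In Python, from station import * gives the robot as it stands.
- The arm moves only by the tool play_rows, never from a script. Its argument "moves" is a list that holds one entry, the list of rows, each a list of 6 numbers: the shift along the world's x, y, z in m, then the turn, a rotation vector about the world's x, y, z in rad. In form: [[[tx, ty, tz, ax, ay, az], ...]]. A call has 1 to 5 rows; each row is the pose to reach, as a shift and turn from the pose commanded when the call began; what a row does not reach only later rows make up. A row lasts 1/12 s, in which the tool goes at most 41.7 mm and 7.16 degrees, less where a joint would pass 70% of its speed; a pose out of reach is approached as far as the arm can. A call with a gripper value outside its range is refused whole. "grip" is the gripper's target within -1 to 1 (fully open at 1, half-way at 0, shut at -1), set as the call begins (left out, the last holds). The fingers move at their own pace and stop on an object; "grip_force" is the grip in N (left out, the last holds). Time passes only in rows, so rows that repeat a pose let the fingers close. It gives the time, the measured TCP pose, the force and the opening at its end, in the units of the state.
- observe(): the state, without advancing time (a new reading comes with each control period).
- camera(name): name is "scene" or "top"; returns the picture (420x560x3 uint8, red, green, blue); there is no depth.
- camera_info(name): a dict with "fx", "fy", "cx", "cy" (pixels), "xyz" and "attitude" of the camera in the world. Camera axes: x right, y up, looking along -z (the intrinsics and any distortion apply to the point x, -y, -z); pixel columns grow to the right and rows downward; lengths in mm; the calibration is good to about 2 mm. A picture is of the moment at which its call begins. camera_info takes no time and is no camera call.
- close_job(): hands the job in, once; it reports no verdict.
The state is a dict: "clock": time; "joint_positions": joint angles; "qvel": joint speeds; "joint_efforts": joint torques, N m; "eef_pos": TCP position; "tcp_rot": TCP orientation; "contact_force": force on the tool from outside, world axes, zero at the start; "ft_torque": the same for the moment, N m; "opening": finger opening in mm.
Only numpy, scipy, OpenCV 4.12 (cv2) and the standard library are available. Lean on these libraries where they do the work, as an engineer would, in place of code of your own. Each camera call takes 0.05 s, during which the arm holds its last target.

TASK

Switch on the packing conveyor: take the orange key out of the wooden holder, push its flat blade fully home into the slot of the brass key switch on the grey control box, then turn it clockwise (seen from above) as far as it goes. Leave the key standing in the switch and leave the teal key in the holder.

Things in the scene. Friction and masses are not known exactly. Their poses are not given: they have to be found in the camera images.
- orange_key_handle (a point): Centre of the loose orange T-key's handle, an upright block 50 (x) x 16 (y, grip across it) x 44 mm (z up). Below it: steel collar 40 mm across, underside 28 mm under this point; then a flat blade 24 (x) x 8 (y) mm, tip 58 mm under it. About 0.12 kg. Starts upright in a well of the fixed wooden holder (40 mm high), blade down, collar on its top; lifts straight out. Fits either way round.
- teal_key_handle (a point): Centre of the teal T-key's handle: the wrong key, same sizes, but with a 20 mm square shank that does not fit the switch. It stands in the holder's other well, 80 mm from the orange key, handles end to end. The wells are 34 mm deep, in a holder 170 x 66 mm.
- lock_slot (a point): Centre of the slot's mouth in the brass barrel's top face (64 mm across, 85 mm above the table), on the grey control box. Slot open upwards, 31 mm along x, 14 mm along y, 34 mm deep; x, y turn with the barrel, z up. The blade has 3 mm play each way and about 0.25 rad either way in it. Key home: collar on the brass, handle centre 28 mm above this point.
- barrel (a joint): Angle of the brass barrel, rad, growing clockwise seen from above, about the vertical through the slot's centre. Starts at 0 to 0.15 (off, white mark by the red dot on the black ring); hard stop at 1.0 (on, by the green dot). Light friction (0.06 N m); stays where it is left.
Not all that is in view belongs to the job. What is shaped like the part that bears lock_slot but pink or purple is not meant.

How it is judged:
By the outcome, as a careful person would: the job done as asked, in the order asked, and still so for the second after the job is handed in, with the robot touching nothing.
It also fails if it takes over 45 s, if anything falls off the work surface, if the arm or the gripper's body presses on something with over 40 N, if the wrist force passes 120 N, or if a joint passes its speed limit or range.

## Working session

There is one attempt and no reset: what is moved stays moved. The work goes in short steps, Python scripts to look and compute and a tool call to move; the robot and the scene stay as the last step left them, time stands still between calls to the robot, and variables do not carry over. Pictures are saved under pics/ and viewed, and the job is handed in when it is done.

Besides the shell and the picture viewer there is one more tool, called as name(argument=value, ...), one argument or row to a line, values as JSON. play_rows: Moves the arm, as the interface text tells. Its arguments: {"type":"object","properties":{"moves":{"type":"array"},"grip":{"type":"number"},"grip_force":{"type":"number"}},"required":["moves"]}

```bash
mkdir -p pics; ls
python3 - <<'E'
from station import *
import cv2
s=observe(); print(s)
for n in("scene","top"):
    print(n,camera_info(n)); cv2.imwrite(f"pics/{n}0.png",camera(n)[:,:,::-1])
E
```

```text
pics
{'clock': 0.0, 'joint_positions': array([-1.36352628e+00,  3.07586586e-01,  1.50772610e+00, -2.78822523e-05,
        1.32841899e+00, -7.35053396e-02]), 'qvel': array([-1.45974457e-03, -2.40498464e-04, -2.09614535e-04, -4.86242287e-04,
        3.58235652e-05, -1.15526830e-03]), 'joint_efforts': array([-3.84437430e-03, -4.57553244e+01, -2.51917577e+01, -7.69940507e-04,
        1.34094787e-02,  8.83067997e-06]), 'eef_pos': array([ 159.15652438, -551.82389036,  255.35334853]), 'tcp_rot': array([ 9.90160786e-01,  1.39930249e-01, -8.49776405e-05, -1.06621190e-03]), 'contact_force': array([ 0.19694844, -0.72037438, -0.24736875]), 'ft_torque': array([-0.02296438, -0.01452436, -0.00834778]), 'opening': 85.44902677269434}
scene {'fx': 463.1121427493162, 'fy': 463.1121427493162, 'cx': 283.0727843216029, 'cy': 208.06963037753718, 'xyz': array([1236.67839222,  305.71888636,  639.674546  ]), 'attitude': array([0.28386361, 0.38900744, 0.71659964, 0.50455884])}
top {'fx': 492.6219640744691, 'fy': 492.6219640744691, 'cx': 285.24792885533026, 'cy': 208.57953460210396, 'xyz': array([ 374.11671128,   43.1377639 , 1006.81201447]), 'attitude': array([ 0.03134845, -0.03667932, -0.70321913,  0.70933402])}
```

View pics/scene0.png

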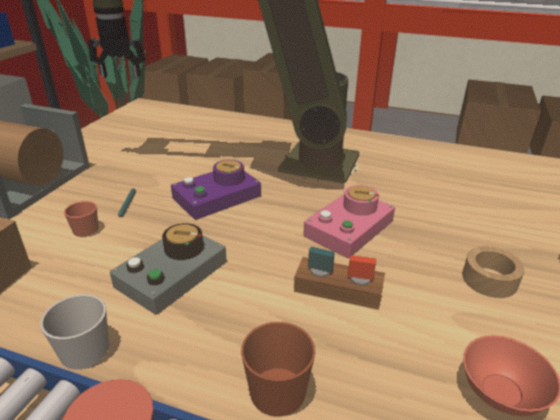

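View pics/top0.png

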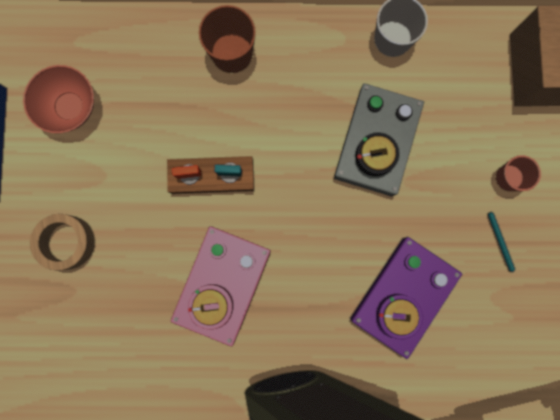

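The scene view shows the orange key at (362,268), the teal at (321,260) and the grey box's brass switch at (183,240). In the top view they are at (186,172), (229,170) and (378,153). Next I'll measure more closely.

```bash
cat > h.py <<'E'
import numpy as np, cv2
from station import *
from scipy.spatial.transform import Rotation as R
def ray(n,uv):
    i=camera_info(n); d=np.array([(uv[0]-i['cx'])/i['fx'],-(uv[1]-i['cy'])/i['fy'],-1.])
    return np.array(i['xyz']),R.from_quat(i['attitude']).apply(d)
def onz(n,uv,z):
    o,d=ray(n,uv); return o+d*(z-o[2])/d[2]
def proj(n,p):
    i=camera_info(n); c=R.from_quat(i['attitude']).inv().apply(np.array(p)-i['xyz'])
    return np.array([i['cx']+i['fx']*c[0]/-c[2], i['cy']-i['fy']*c[1]/-c[2]])
def tri(u1,u2):
    o1,d1=ray('top',u1);o2,d2=ray('scene',u2)
    A=np.stack([d1,-d2],1);t=np.linalg.lstsq(A,o2-o1,rcond=None)[0]
    a,b=o1+t[0]*d1,o2+t[1]*d2
    return (a+b)/2,np.linalg.norm(a-b)
E
python3 - <<'E'
from h import *
t=cv2.imread('pics/top0.png'); s=cv2.imread('pics/scene0.png')
a=cv2.resize(t[140:200,155:265],None,fx=7,fy=7,interpolation=cv2.INTER_CUBIC); cv2.imwrite('pics/z1.png',a)
a=cv2.resize(t[120:190,335:425],None,fx=8,fy=8,interpolation=cv2.INTER_CUBIC); cv2.imwrite('pics/z2.png',a)
a=cv2.resize(s[240:310,285:395],None,fx=7,fy=7,interpolation=cv2.INTER_CUBIC); cv2.imwrite('pics/z3.png',a)
a=cv2.resize(s[215:275,140:220],None,fx=9,fy=9,interpolation=cv2.INTER_CUBIC); cv2.imwrite('pics/z4.png',a)
E
```

```text
(no output)
```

View pics/z1.png

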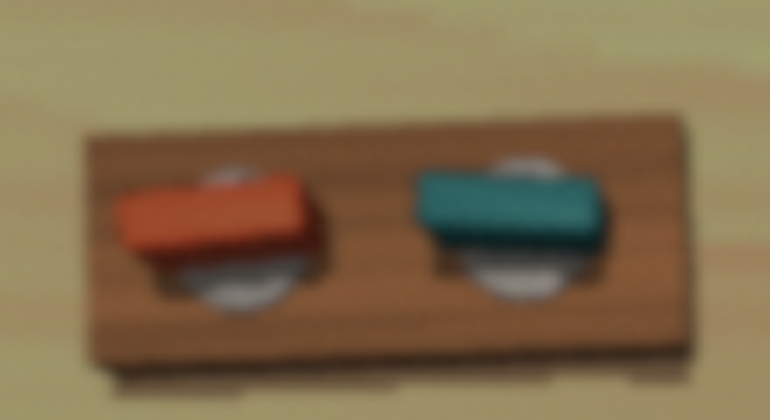

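View pics/z2.png

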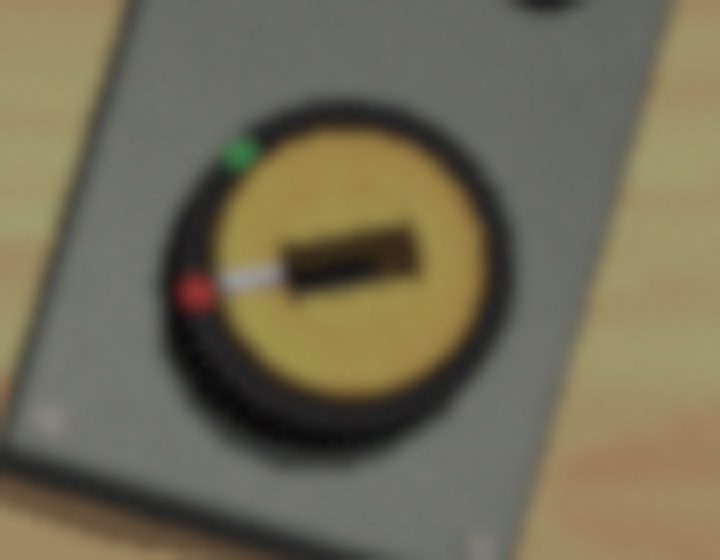

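View pics/z3.png

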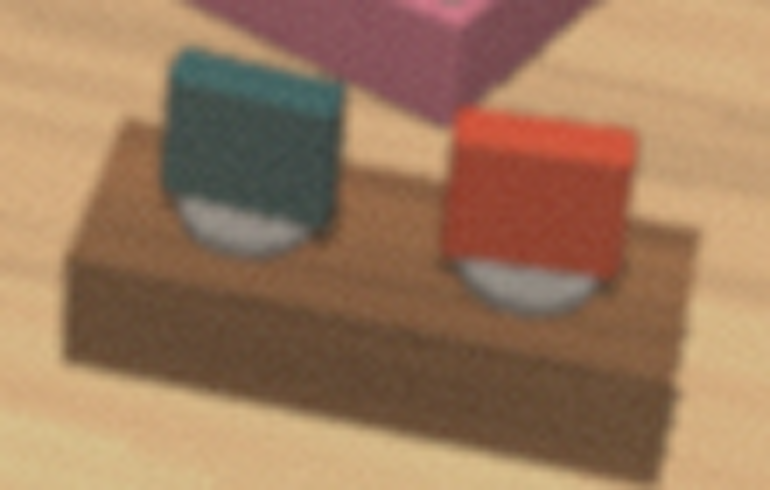

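View pics/z4.png

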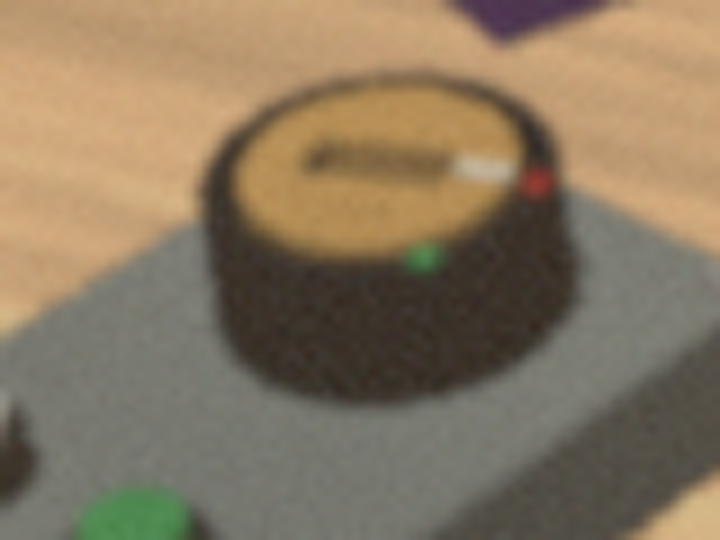

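Run:
```python
from h import *
P={}
def comp(m,seed):
    n,l,st,c=cv2.connectedComponentsWithStats(m.astype(np.uint8))
    i=min(range(1,n),key=lambda k:(st[k,4]<5)*1e3+np.hypot(*(c[k]-seed)))
    return (l==i).astype(np.uint8),c[i],st[i]
for n,ss,so in(('top',(378,153),(186,172)),('scene',(183,238),(362,268))):
    im=cv2.imread(f'pics/{n}0.png'); im4=cv2.resize(im,None,fx=4,fy=4,interpolation=cv2.INTER_CUBIC)
    hsv=cv2.cvtColor(im4,cv2.COLOR_BGR2HSV)
    H,S,V=cv2.split(hsv)
    m=(H>12)&(H<32)&(S>110)&(V>80)
    if n=='top': print('brass px',hsv[int(4*ss[1]+40),int(4*ss[0])])
    box=np.zeros_like(m);box[int((ss[1]-20)*4):int((ss[1]+20)*4),int((ss[0]-23)*4):int((ss[0]+23)*4)]=1
    mm,c,st=comp(m&box,(ss[0]*4,ss[1]*4))
    cs,_=cv2.findContours(mm,cv2.RETR_EXTERNAL,cv2.CHAIN_APPROX_NONE)
    k=max(cs,key=cv2.contourArea); hull=cv2.convexHull(k)
    e=cv2.fitEllipse(hull); q=(np.array(e[0])+.5)/4-.5
    print(n,'brass',q,np.array(e[1])/4,st[:4]/4); print(' ',onz(n,q,85)); P[n]=q
    # orange
    m=((H<9)|(H>175))&(S>150)&(V>70)
    mm,c,st=comp(m,(so[0]*4,so[1]*4)); print('orange',(c+.5)/4-.5,st/4)
    ys,xs=np.nonzero(mm); rv=[];
    cs,_=cv2.findContours(mm,cv2.RETR_EXTERNAL,cv2.CHAIN_APPROX_NONE);k=max(cs,key=cv2.contourArea)
    print(((cv2.approxPolyDP(k,6,True)[:,0]+.5)/4-.5).tolist())
    # top brighter face
    vals=V[mm>0]; th,_=cv2.threshold(vals.reshape(-1,1),0,255,cv2.THRESH_OTSU)
    b=((mm>0)&(V>th)).astype(np.uint8); b=cv2.morphologyEx(b,cv2.MORPH_OPEN,np.ones((5,5)))
    cs,_=cv2.findContours(b,cv2.RETR_EXTERNAL,cv2.CHAIN_APPROX_NONE);k=max(cs,key=cv2.contourArea)
    r=cv2.minAreaRect(k); bp=(cv2.boxPoints(r)+.5)/4-.5
    print('topface',th,(np.array(r[0])+.5)/4-.5,[onz(n,p,90)[:2].round(1).tolist() for p in bp],onz(n,(np.array(r[0])+.5)/4-.5,90))
    # dots/white
    for nm,mk in(('red',((H<8)|(H>172))&(S>130)),('green',(H>45)&(H<85)&(S>90)),('white',(S<60)&(V>130))):
        bx=np.zeros_like(box); bx[int((ss[1]-20)*4):int((ss[1]+20)*4),int((ss[0]-24)*4):int((ss[0]+24)*4)]=1
        try:
            _,c,st=comp(mk&bx,((ss[0]-18 if n=='top' else ss[0]+14)*4,ss[1]*4)); c=(c+.5)/4-.5; v=onz(n,c,85)
            w=(v-onz(n,q,85))[:2]; print(nm,c,st[4],v,np.degrees(np.arctan2(w[1],w[0])),np.hypot(*w))
        except Exception as ex: print(nm,ex)
print(tri(P['top'],P['scene']))
# holder / key via hand-picked corners (top zoom)
```

```text
brass px [ 23 136 157]
top brass [378.24002075 152.30639648] [33.64246368 34.40958786] [361.75 136.    34.    33.75]
  [ 572.37126728 -139.60132858   85.        ]
orange [184.76170739 170.77617801] [171.75 165.    28.75  13.25 859.5 ]
[[199.875, 169.875], [196.875, 165.125], [173.375, 167.375], [171.375, 170.375], [172.875, 174.875], [177.125, 177.625], [197.625, 173.625]]
topface 119.0 [184.58657837 169.81732178] [[538.5, 251.8], [545.1, 203.5], [529.9, 201.3], [523.3, 249.5]] [534.19410387 226.53419399  90.        ]
red [358.78581461 156.25421348] 356 [ 564.37404255 -102.47302949   85.        ] 102.15547306846251 37.97981300918093
green [364.72809278 138.99226804] 194 [ 597.92978313 -114.03053271   85.        ] 45.013761053668965 36.153884080712245
white [365.76071429 154.32704082] 245 [ 568.22804129 -115.78255999   85.        ] 99.86774825350982 24.176436018824575
scene brass [181.62141418 233.52084351] [19.89024925 33.25096893] [165.5  223.75  33.    20.5 ]
  [ 574.1733902  -137.04020028   85.        ]
orange [361.39272815 266.81480255] [ 348.    255.5    27.75   24.25 2076.5 ]
[[350.375, 255.125], [347.875, 275.625], [371.875, 279.125], [374.875, 259.125]]
topface 173.0 [362.50982666 259.17724609] [[546.2, 205.5], [529.6, 203.3], [523.2, 251.1], [539.8, 252.5]] [534.75889424 228.21877796  90.        ]
red [199.20559211 234.84046053] 152 [ 565.80753008 -101.29390237   85.        ] 103.17210557826097 36.71219728842303
green [186.74613402 243.30798969] 97 [ 599.98825498 -110.80917564   85.        ] 45.45812831422691 36.80317781226389
white [193.70108696 233.49818841] 69 [ 565.53218254 -114.02713539   85.        ] 110.58072455520485 24.581936979876822
(array([ 572.36166191, -139.16167761,   83.43592708]), np.float64(1.5949331276790302))
```

The zoomed views agree: the orange key is at about (534.5, 227.4) with its long axis at 97.7°, and the switch centre is at about (573, -138.5). Next I'll check the slot angle and the tip length.

Run:
```python
import station
print([ (k,getattr(station,k)) for k in dir(station) if 'tip' in k.lower() or 'tcp' in k.lower()], [k for k in dir(station) if k[0]!='_'])
from h import *
for n,c0 in(('top',(378.2,152.3)),('scene',(181.6,233.5))):
    im=cv2.imread(f'pics/{n}0.png'); i4=cv2.resize(im,None,fx=4,fy=4,interpolation=cv2.INTER_CUBIC)
    V=i4.max(2); yy,xx=np.mgrid[:V.shape[0],:V.shape[1]]
    x=(xx+.5)/4-.5;y=(yy+.5)/4-.5
    m=(np.hypot(x-c0[0],(y-c0[1])*(1 if n=='top' else 1.7))<13)&(V<(95 if n=='top' else 125))
    p=np.array([onz(n,(a,b),85)[:2] for a,b in zip(x[m][::3],y[m][::3])])
    r=cv2.minAreaRect(p.astype(np.float32)); w,v=np.linalg.eigh(np.cov(p.T)); d=v[:,1]
    print(n,m.sum(),p.mean(0),r,np.degrees(np.arctan2(d[1],d[0]))%180)
```

```text
[('tcp_to_tips', 25.0)] ['IKError', 'camera', 'camera_info', 'close_job', 'observe', 'tcp_to_tips']
top 1604 [ 572.5183556  -139.58944766] ((572.467041015625, -139.5304412841797), (12.016666412353516, 32.089359283447266), 10.991881370544434) 101.32971201654739
scene 131 [ 572.78157343 -145.51903057] ((570.4727783203125, -140.09335327148438), (7.149429798126221, 29.38199234008789), 18.541139602661133) 103.95447949331529
```

play_rows(
  moves=[
    [[0.033, 0.023, 0, 0, 0, 0.12], [0.066, 0.046, 0, 0, 0, 0.24], [0.099, 0.069, 0, 0, 0, 0.36], [0.132, 0.092, 0, 0, 0, 0.48], [0.165, 0.115, 0, 0, 0, 0.6]],
  ],
  grip=0.2,
  grip_force=60,
)

```text
clock: 0.52
eef_pos: [325.2, -436.1, 255.9]
tcp_rot: [0.904, 0.429, -0.0, -0.0]
contact_force: [1.2, -0.7, -0.1]
opening: 51.3
```

play_rows(
  moves=[
    [[0.033, 0.023, 0, 0, 0, 0.12], [0.066, 0.046, 0, 0, 0, 0.24], [0.099, 0.069, 0, 0, 0, 0.36], [0.125, 0.1, 0, 0, 0, 0.48], [0.135, 0.14, 0, 0, 0, 0.6]],
  ],
)

```text
clock: 0.93
eef_pos: [463.3, -297.6, 255.9]
tcp_rot: [0.736, 0.677, 0.001, 0.001]
contact_force: [0.6, -0.3, -0.4]
opening: 51.2
```

play_rows(
  moves=[
    [[0.006, 0.04, 0, 0, 0, 0.12], [0.012, 0.08, 0, 0, 0, 0.224], [0.018, 0.12, 0, 0, 0, 0.224], [0.024, 0.16, 0, 0, 0, 0.224], [0.03, 0.2, 0, 0, 0, 0.224]],
  ],
)

```text
clock: 1.35
eef_pos: [488.9, -95.5, 256.0]
tcp_rot: [0.658, 0.753, -0.0, -0.0]
contact_force: [0.7, 0.3, 0.3]
opening: 51.2
```

play_rows(
  moves=[
    [[0.006, 0.04, 0, 0, 0, 0], [0.012, 0.08, 0, 0, 0, 0], [0.018, 0.12, 0, 0, 0, 0], [0.024, 0.16, 0, 0, 0, 0], [0.03, 0.2, 0, 0, 0, 0]],
  ],
)

```text
clock: 1.77
eef_pos: [518.9, 104.5, 256.0]
tcp_rot: [0.658, 0.753, -0.0, -0.0]
contact_force: [1.6, -0.8, -0.6]
opening: 51.4
```

play_rows(
  moves=[
    [[0.005, 0.04, 0, 0, 0, 0], [0.01, 0.08, 0, 0, 0, 0], [0.015, 0.12, 0, 0, 0, 0], [0.0152, 0.125, -0.035, 0, 0, 0], [0.0152, 0.125, -0.07, 0, 0, 0]],
  ],
)

```text
clock: 2.18
eef_pos: [536.7, 231.7, 187.4]
tcp_rot: [0.657, 0.754, 0.003, 0.001]
contact_force: [0.0, -0.3, -1.2]
opening: 51.1
```

play_rows(
  moves=[
    [[0, 0, -0.035, 0, 0, 0], [0, 0, -0.056, 0, 0, 0], [0, 0, -0.056, 0, 0, 0]],
  ],
)

```text
clock: 2.43
eef_pos: [530.3, 226.4, 124.9]
tcp_rot: [0.658, 0.753, -0.005, -0.003]
contact_force: [-1.1, -1.7, -0.0]
opening: 51.7
```

Run:
```python
from h import *
im=[cv2.resize(camera(n)[b[0]:b[1],b[2]:b[3],::-1],(390,400),interpolation=2) for n,b in(('scene',(190,320,285,412)),('top',(110,240,130,257)))]
cv2.imwrite('pics/a1.png',np.hstack(im)); s=observe(); print(s['eef_pos'],s['tcp_rot'],proj('top',s['eef_pos']),proj('scene',s['eef_pos']))
```

```text
[533.97783935 227.34630376 129.56894348] [ 6.58165774e-01  7.52871939e-01 -1.11646018e-03 -6.41312525e-04] [179.8377617  166.10042421] [364.39715804 242.03379866]
```

View pics/a1.png

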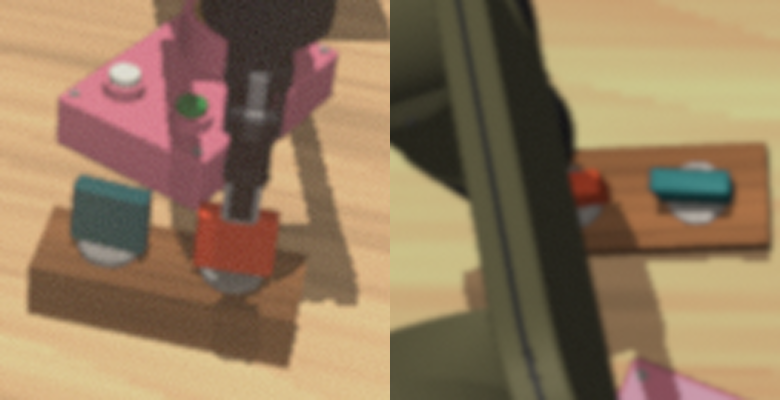

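The finger stands centred over the orange handle in the scene view, so I'll descend and grip.

play_rows(
  moves=[
    [[0, 0, -0.02, 0, 0, 0], [0, 0, -0.04, 0, 0, 0], [0, 0, -0.054, 0, 0, 0], [0, 0, -0.054, 0, 0, 0], [0, 0, -0.054, 0, 0, 0]],
  ],
)

```text
clock: 2.95
eef_pos: [535.6, 227.7, 77.7]
tcp_rot: [0.658, 0.753, 0.001, 0.0]
contact_force: [-0.4, 0.3, 0.7]
opening: 51.4
```

play_rows(
  moves=[
    [[0, 0, 0, 0, 0, 0], [0, 0, 0, 0, 0, 0], [0, 0, 0, 0, 0, 0], [0, 0, 0, 0, 0, 0], [0, 0, 0, 0, 0, 0]],
  ],
  grip=-1,
)

```text
clock: 3.37
eef_pos: [535.6, 227.9, 78.0]
tcp_rot: [0.658, 0.753, 0.001, 0.001]
contact_force: [-0.8, -0.5, 6.1]
opening: 15.6
```

play_rows(
  moves=[
    [[0, 0, 0, 0, 0, 0], [0, 0, 0, 0, 0, 0]],
  ],
)

```text
clock: 3.53
eef_pos: [535.6, 227.9, 78.1]
tcp_rot: [0.658, 0.753, 0.001, 0.001]
contact_force: [-0.5, -0.8, 7.2]
opening: 15.5
```

play_rows(
  moves=[
    [[0, 0, 0.01, 0, 0, 0], [0, 0, 0.03, 0, 0, 0], [0, 0, 0.05, 0, 0, 0], [0, 0, 0.08, 0, 0, 0], [0, 0, 0.11, 0, 0, 0]],
  ],
  grip_force=80,
)

```text
clock: 3.95
eef_pos: [533.5, 227.2, 187.2]
tcp_rot: [0.658, 0.753, -0.001, -0.001]
contact_force: [1.1, -0.3, -0.7]
opening: 14.8
```

play_rows(
  moves=[
    [[0, 0, 0.01, 0, 0, 0], [0, 0, 0.01, 0, 0, 0]],
  ],
)

```text
clock: 4.12
eef_pos: [536.5, 228.2, 200.1]
tcp_rot: [0.658, 0.753, 0.003, 0.002]
contact_force: [0.8, -0.7, -1.6]
opening: 15.0
```

Run:
```python
from h import *
im=[cv2.resize(camera(n)[b[0]:b[1],b[2]:b[3],::-1],(390,400),interpolation=2) for n,b in(('scene',(190,320,285,412)),('top',(110,240,130,257)))]
cv2.imwrite('pics/a2.png',np.hstack(im)); s=observe(); print(s['eef_pos'],s['contact_force'],s['opening'])
```

```text
[534.00949392 227.32833923 196.04483121] [-0.05278402 -0.52627941 -1.58855182] 15.393611661731608
```

View pics/a2.png

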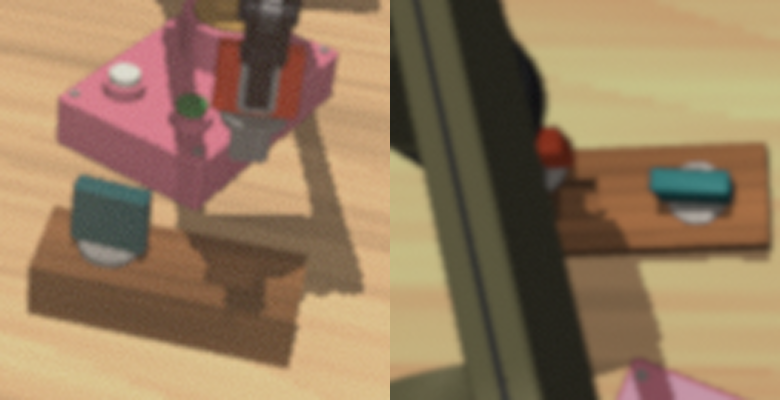

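The orange key is held upright and clear of the holder at about (258,80) in the left half, and the teal key is still in place. Next I'll carry it to the switch.

play_rows(
  moves=[
    [[0.002, -0.02, 0, 0, 0, 0], [0.006, -0.055, 0, 0, 0, 0], [0.01, -0.094, 0, 0, 0, 0], [0.014, -0.133, 0, 0, 0, 0], [0.018, -0.172, 0, 0, 0, 0.02]],
  ],
)

```text
clock: 4.63
eef_pos: [550.7, 54.1, 193.6]
tcp_rot: [0.65, 0.76, -0.002, -0.002]
contact_force: [0.0, 0.8, -1.5]
opening: 15.0
```

play_rows(
  moves=[
    [[0.004, -0.039, 0, 0, 0, 0.02], [0.008, -0.078, 0, 0, 0, 0.03], [0.012, -0.117, 0, 0, 0, 0.03], [0.016, -0.156, 0, 0, 0, 0.03], [0.02, -0.18, 0, 0, 0, 0.03]],
  ],
)

```text
clock: 5.05
eef_pos: [570.9, -128.0, 193.6]
tcp_rot: [0.64, 0.768, -0.002, -0.002]
contact_force: [1.2, 0.5, -1.7]
opening: 15.2
```

play_rows(
  moves=[
    [[0.0004, -0.0145, -0.01, 0, 0, 0], [0.0004, -0.0145, -0.03, 0, 0, 0], [0.0004, -0.0145, -0.036, 0, 0, 0], [0.0004, -0.0145, -0.036, 0, 0, 0], [0.0004, -0.0145, -0.036, 0, 0, 0]],
  ],
)

```text
clock: 5.47
eef_pos: [571.6, -137.6, 158.6]
tcp_rot: [0.639, 0.769, -0.001, -0.002]
contact_force: [0.4, -0.2, -1.2]
opening: 15.1
```

Run:
```python
from h import *
im=[cv2.resize(camera(n)[b[0]:b[1],b[2]:b[3],::-1],(390,400),interpolation=2) for n,b in(('scene',(170,270,130,228)),('top',(100,200,330,427)))]
cv2.imwrite('pics/a3.png',np.hstack(im)); s=observe(); print(s['eef_pos'],s['contact_force'],s['opening'],s['tcp_rot'])
```

```text
[ 573.0548884  -137.95210905  160.4213304 ] [ 0.34234912 -0.06531628 -1.18213537] 15.013057239761459 [ 6.38603026e-01  7.69536330e-01  6.89663679e-05 -8.18687751e-05]
```

View pics/a3.png

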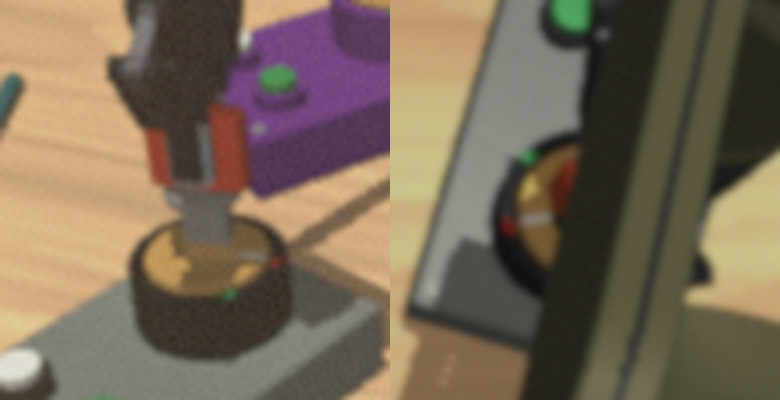

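The blade hangs over the brass at about (207,235) in the left half and is aligned with the slot. I'll lower it gently.

play_rows(
  moves=[
    [[0, 0, -0.004, 0, 0, 0], [0, 0, -0.008, 0, 0, 0], [0, 0, -0.011, 0, 0, 0], [0, 0, -0.014, 0, 0, 0], [0, 0, -0.016, 0, 0, 0]],
  ],
)

```text
clock: 5.98
eef_pos: [572.8, -138.8, 144.0]
tcp_rot: [0.639, 0.769, -0.0, -0.0]
contact_force: [0.2, -0.2, -1.8]
opening: 15.1
```

play_rows(
  moves=[
    [[0, 0, -0.004, 0, 0, 0], [0, 0, -0.008, 0, 0, 0], [0, 0, -0.012, 0, 0, 0], [0, 0, -0.016, 0, 0, 0], [0, 0, -0.018, 0, 0, 0]],
  ],
)

```text
clock: 6.4
eef_pos: [572.5, -139.0, 125.5]
tcp_rot: [0.639, 0.769, -0.0, -0.001]
contact_force: [-0.6, -0.4, -1.6]
opening: 14.9
```

play_rows(
  moves=[
    [[0, 0, -0.001, 0, 0, 0], [0, 0, -0.002, 0, 0, 0], [0, 0, -0.003, 0, 0, 0], [0, 0, -0.004, 0, 0, 0], [0, 0, -0.004, 0, 0, 0]],
  ],
)

```text
clock: 6.82
eef_pos: [573.0, -139.1, 123.0]
tcp_rot: [0.639, 0.769, 0.0, 0.0]
contact_force: [-1.0, 0.5, 4.1]
opening: 15.1
```

play_rows(
  moves=[
    [[0, 0, -0.001, 0, 0, 0], [0, 0, -0.0015, 0, 0, 0], [0, 0, -0.0015, 0, 0, 0]],
  ],
)

```text
clock: 7.07
eef_pos: [573.1, -139.1, 123.0]
tcp_rot: [0.639, 0.769, 0.0, 0.001]
contact_force: [-3.9, 1.4, 12.0]
opening: 15.0
```

Run:
```python
from h import *
im=[cv2.resize(camera(n)[b[0]:b[1],b[2]:b[3],::-1],(390,400),interpolation=2) for n,b in(('scene',(170,270,130,228)),('top',(100,200,330,427)))]
cv2.imwrite('pics/a4.png',np.hstack(im)); s=observe(); print(s['eef_pos'],s['contact_force'],s['ft_torque'],s['joint_positions'])
```

```text
[ 573.13583859 -139.06535203  123.01813211] [-3.32178748  1.1650466  12.12657793] [ 0.17769005  0.748153   -0.01102586] [-3.09596549e-01  4.52919461e-01  1.64615028e+00 -1.13470518e-04
  1.04083007e+00 -4.93680362e-01]
```

View pics/a4.png

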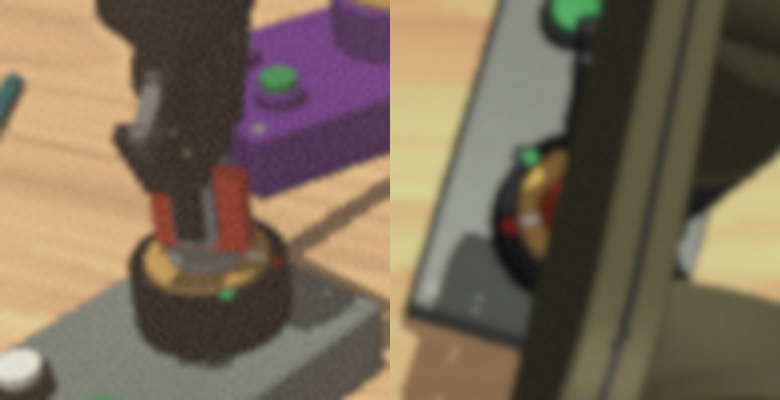

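The key is home with its collar on the brass at about (210,260). I'll ease the pressure slightly and turn clockwise (negative about z).

play_rows(
  moves=[
    [[0, 0, 0.001, 0, 0, -0.05], [0, 0, 0.001, 0, 0, -0.12], [0, 0, 0.001, 0, 0, -0.2], [0, 0, 0.001, 0, 0, -0.28], [0, 0, 0.001, 0, 0, -0.36]],
  ],
)

```text
clock: 7.58
eef_pos: [573.6, -139.3, 123.1]
tcp_rot: [0.768, 0.641, 0.0, 0.001]
contact_force: [-0.9, -0.3, 5.5]
opening: 15.3
```

```bash
python3 -c "
from station import *
s=observe();print(s['contact_force'],s['ft_torque'],s['eef_pos'])"
```

```text
[-0.92247656 -0.32669735  5.46780005] [0.11572218 0.30522648 0.06569279] [ 573.60735432 -139.29324814  123.05399877]
```

play_rows(
  moves=[
    [[0, 0, 0, 0, 0, -0.08], [0, 0, 0, 0, 0, -0.16], [0, 0, 0, 0, 0, -0.24], [0, 0, 0, 0, 0, -0.32], [0, 0, 0, 0, 0, -0.4]],
  ],
)

```text
clock: 8.0
eef_pos: [573.5, -139.4, 123.1]
tcp_rot: [0.88, 0.476, 0.001, 0.001]
contact_force: [-1.9, -0.3, 6.0]
opening: 15.2
```

play_rows(
  moves=[
    [[0, 0, 0, 0, 0, -0.05], [0, 0, 0, 0, 0, -0.1], [0, 0, 0, 0, 0, -0.15], [0, 0, 0, 0, 0, -0.15]],
  ],
)

```text
clock: 8.33
eef_pos: [573.5, -139.5, 123.1]
tcp_rot: [0.913, 0.409, 0.001, 0.001]
contact_force: [-1.3, -0.2, 6.0]
opening: 15.0
```

```bash
python3 -c "
from station import *
import numpy as np
s=observe();q=s['tcp_rot'];print(s['contact_force'],s['ft_torque'],s['eef_pos'],np.degrees(2*np.arctan2(q[1],q[0])))"
```

```text
[-1.33000312 -0.21543677  6.02734422] [-0.05295187  0.26786774 -0.06125276] [ 573.49951799 -139.51140538  123.05797616] 48.287827925156385
```

play_rows(
  moves=[
    [[0, 0, 0, 0, 0, -0.05], [0, 0, 0, 0, 0, -0.1], [0, 0, 0, 0, 0, -0.15], [0, 0, 0, 0, 0, -0.15]],
  ],
)

```text
clock: 8.67
eef_pos: [573.5, -139.5, 123.1]
tcp_rot: [0.941, 0.34, 0.001, 0.001]
contact_force: [-1.8, 0.8, 5.4]
opening: 15.2
```

```bash
cat > o.py <<'E'
from station import *
import numpy as np
s=observe();q=s['tcp_rot'];print(s['contact_force'],s['ft_torque'],s['eef_pos'],np.degrees(2*np.arctan2(q[1],q[0])))
E
python3 o.py
```

```text
[-1.76982978  0.83811193  5.41634317] [-0.06587438  0.28159961 -0.04667223] [ 573.47230904 -139.50541199  123.05011374] 39.694139235073884
```

play_rows(
  moves=[
    [[0, 0, 0, 0, 0, -0.04], [0, 0, 0, 0, 0, -0.08], [0, 0, 0, 0, 0, -0.12], [0, 0, 0, 0, 0, -0.12]],
  ],
)

```text
clock: 9.0
eef_pos: [573.5, -139.6, 123.1]
tcp_rot: [0.959, 0.283, 0.001, 0.001]
contact_force: [-0.9, -0.1, 5.2]
opening: 14.8
```

```bash
python3 o.py
python3 - <<'E'
from h import *
im=[cv2.resize(camera(n)[b[0]:b[1],b[2]:b[3],::-1],(390,400),interpolation=2) for n,b in(('scene',(170,270,130,228)),('top',(100,200,330,427)))]
cv2.imwrite('pics/a5.png',np.hstack(im))
E
```

```text
[-0.87861284 -0.06138292  5.21699051] [-0.11911074  0.281638   -0.01110506] [ 573.50673234 -139.5884312   123.06414564] 32.84458538269962
```

View pics/a5.png

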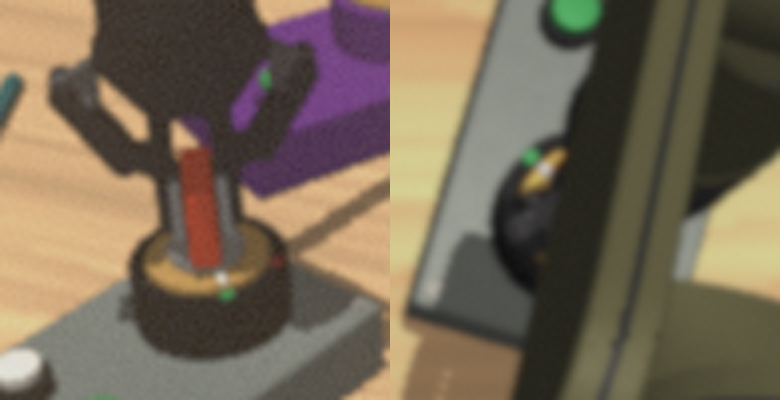

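The white mark at about (222,278) is now close to the green dot at (227,295). I'll keep turning until the torque rises at the stop.

play_rows(
  moves=[
    [[0, 0, 0, 0, 0, -0.03], [0, 0, 0, 0, 0, -0.06], [0, 0, 0, 0, 0, -0.06]],
  ],
)

```text
clock: 9.35
eef_pos: [573.5, -139.2, 123.1]
tcp_rot: [0.967, 0.254, 0.001, 0.001]
contact_force: [-0.7, 0.1, 6.2]
opening: 15.1
```

```bash
python3 o.py
```

```text
[-0.73083592  0.12509074  6.17394044] [ 0.06398739  0.36971047 -0.09793321] [ 573.51144661 -139.24956781  123.07944557] 29.42690556636954
```

play_rows(
  moves=[
    [[0, 0, 0, 0, 0, -0.03], [0, 0, 0, 0, 0, -0.06], [0, 0, 0, 0, 0, -0.06]],
  ],
)

```text
clock: 9.6
eef_pos: [573.5, -139.1, 123.0]
tcp_rot: [0.974, 0.226, 0.001, 0.001]
contact_force: [-0.6, 0.7, 5.5]
opening: 15.3
```

```bash
python3 o.py
```

```text
[-0.56656284  0.70333528  5.48899477] [0.15864269 0.23821882 0.46663448] [ 573.49851595 -139.07528729  123.04034661] 26.076668800569347
```

play_rows(
  moves=[
    [[0, 0, 0, 0, 0, -0.03], [0, 0, 0, 0, 0, -0.05], [0, 0, 0, 0, 0, -0.05]],
  ],
)

```text
clock: 9.85
eef_pos: [573.6, -139.0, 123.1]
tcp_rot: [0.979, 0.202, 0.001, 0.001]
contact_force: [-1.0, 0.8, 5.7]
opening: 15.1
```

```bash
python3 o.py
python3 - <<'E'
from h import *
im=[cv2.resize(camera(n)[b[0]:b[1],b[2]:b[3],::-1],(390,400),interpolation=2) for n,b in(('scene',(210,270,150,208)),('top',(120,180,340,398)))]
cv2.imwrite('pics/a6.png',np.hstack(im))
E
```

```text
[-0.98592167  0.82982396  5.71013402] [0.28438728 0.22570445 1.22239001] [ 573.59998057 -138.9657083   123.07548075] 23.352082173878916
```

View pics/a6.png

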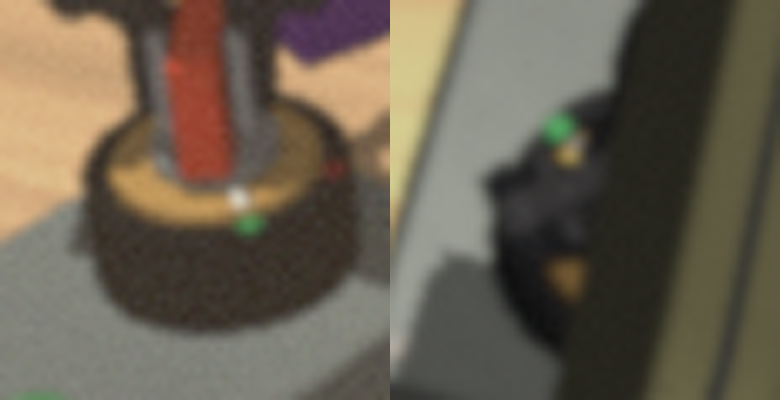

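The wrist moment rose to 1.2 N m and the white mark at (240,200) points at the green dot at (249,224), so the barrel is at its stop. I'll unwind the elastic preload slightly, then release.

play_rows(
  moves=[
    [[0, 0, 0, 0, 0, 0.03], [0, 0, 0.0005, 0, 0, 0.06], [0, 0, 0.0005, 0, 0, 0.07], [0, 0, 0.0005, 0, 0, 0.07]],
  ],
)

```text
clock: 10.28
eef_pos: [573.6, -138.9, 123.1]
tcp_rot: [0.972, 0.235, 0.001, 0.0]
contact_force: [0.2, 1.5, 3.9]
opening: 15.5
```

```bash
python3 o.py
```

```text
[0.15088686 1.54669131 3.9026418 ] [0.19195631 0.04215402 0.22701665] [ 573.60916218 -138.93869579  123.05609361] 27.209351354454967
```

play_rows(
  moves=[
    [[0, 0, 0, 0, 0, 0], [0, 0, 0, 0, 0, 0], [0, 0, 0, 0, 0, 0], [0, 0, 0, 0, 0, 0], [0, 0, 0, 0, 0, 0]],
  ],
  grip=0.2,
)

```text
clock: 10.7
eef_pos: [572.8, -139.0, 122.1]
tcp_rot: [0.972, 0.235, -0.0, -0.0]
contact_force: [-0.8, 0.7, 0.9]
opening: 51.5
```

play_rows(
  moves=[
    [[0, 0, 0.01, 0, 0, 0], [0, 0, 0.03, 0, 0, 0], [0, 0, 0.06, 0, 0, 0], [0, 0, 0.1, 0, 0, 0], [0, 0, 0.14, 0, 0, 0]],
  ],
)

```text
clock: 11.12
eef_pos: [572.1, -138.8, 263.6]
tcp_rot: [0.972, 0.235, -0.001, -0.001]
contact_force: [0.9, 0.1, -0.3]
opening: 51.4
```

play_rows(
  moves=[
    [[-0.03, -0.025, 0, 0, 0, 0], [-0.06, -0.05, 0, 0, 0, 0], [-0.09, -0.075, 0, 0, 0, 0], [-0.12, -0.1, 0, 0, 0, 0], [-0.14, -0.13, 0, 0, 0, 0]],
  ],
)

```text
clock: 11.53
eef_pos: [429.9, -268.5, 263.3]
tcp_rot: [0.972, 0.236, -0.0, -0.0]
contact_force: [1.7, -0.1, -0.3]
opening: 51.5
```

play_rows(
  moves=[
    [[0, -0.04, 0, 0, 0, 0], [0, -0.08, 0, 0, 0, 0], [0, -0.1, 0, 0, 0, 0], [0, -0.1, 0, 0, 0, 0]],
  ],
)

```text
clock: 11.87
eef_pos: [432.9, -374.1, 263.1]
tcp_rot: [0.972, 0.233, 0.0, 0.002]
contact_force: [1.0, 0.4, -0.6]
opening: 51.3
```

```bash
python3 o.py
python3 - <<'E'
from h import *
A={n:camera(n)[:,:,::-1] for n in('scene','top')}
for n in A: cv2.imwrite(f'pics/{n}7.png',A[n])
im=[cv2.resize(A[n][b[0]:b[1],b[2]:b[3]],(390,400),interpolation=2) for n,b in(('scene',(200,270,145,213)),('top',(115,185,340,408)))]
cv2.imwrite('pics/a7.png',np.hstack(im))
E
```

```text
[ 0.95884979  0.44591461 -0.56585111] [-0.01547292  0.01466966 -0.02027022] [ 432.89991076 -374.14637097  263.12580456] 26.966108990869774
```

View pics/a7.png

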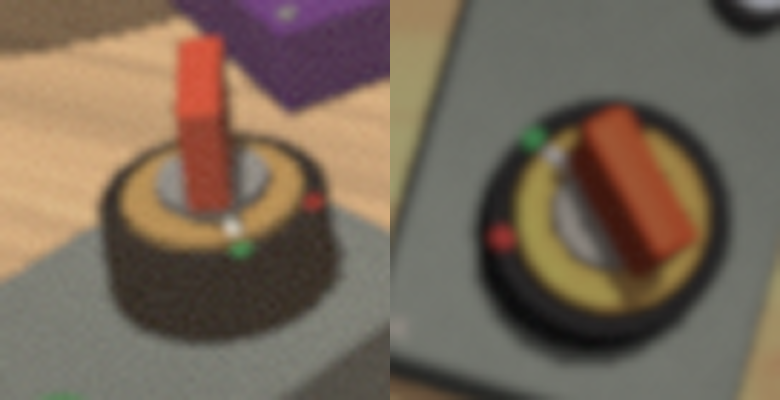

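View pics/scene7.png

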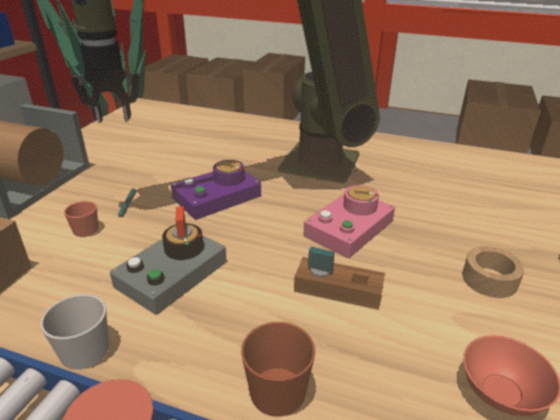

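The key stands upright with its collar flat on the brass. The white mark is in line with the green dot in both views (top half: mark at (555,156), dot at (533,139)). The teal key is still in the holder at (321,260).

```bash
python3 -c "
from station import *
print(close_job(), observe()['clock'])"
```

```text
the job is handed in; nothing more can be done
the job is handed in; nothing more can be done
```

The orange key is standing fully home in the grey box's brass switch, turned clockwise to the stop. The job is handed in at about 12 s of the 45 s allowed.

- **Insertion:** I lifted the key out of the holder and lowered it into the slot. Contact came at a height within about 2 mm of what I expected, and pictures show the collar flat on the brass.
- **Turning:** I turned until the wrist moment rose to 1.2 N m. I then eased the preload, opened the gripper and withdrew.
- **Last checks:** In both camera views the white mark lines up with the green dot and the key is upright. The teal key is still in the holder, nothing else in view has visibly moved, and the gripper is well clear.

No check failed. The two views of the switch centre differed by about 2–3 mm before I moved, which is within the slot's play. The key was free in the slot when released, so its handle sits about 0.3 rad further round than the barrel, within its play.

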